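Ready the rock tumbler for a new belt

TASK

The rock tumbler needs a new drive belt. Take off its belt guard and hang it by its handle on both prongs of the hook stand, then push the sprung idler arm back past the last click of its ratchet, on to its stop, without forcing it. Finish while still holding the arm back there with your own push, clear of the pawl, so that I can slip the belt on; leave the barrel, the heart model, the rock tray and the screwdriver alone.

Things in the scene. Friction and masses are not known exactly. Their poses are not given: they have to be found in the camera images.
- tumbler: Grey rock tumbler, fixed, without belt; chassis 280 wide (x), 310 long (-y), 52 high, rollers and end plates up to 97. Drive on its +y end. Origin: on the bench under the drive-end plate's outer face, mid-width; +y out of the drive end, +x the way the idler arm is pushed back. Guard stands on a ledge 12 high, 86 deep, in a 10 mm lip. Big pulley: x -60, y 17 to 33, top z 120; quadrant: y -5 to 0, up to z 139.
- guard: Loose aluminium belt guard, about 0.4 kg, 262 long (x), 72 deep (y), 184 high, walls 3, open below and at the back (-y), black louvres in front (+y). Origin: centre of its footprint at its lower edge. At first it stands on the tumbler's ledge over the drive, axes along the tumbler's. To free it lift it 15 or more over the lip, then draw it out along +y by 85 or more.
- guard_handle (a point): Middle of the bar of the guard's steel bow handle, at (0, 18, 229) mm in the guard's frame, above its centre of mass. The bar is 10 mm thick, runs along the guard's x, is free over 116 mm, with 40 mm clear between it and the guard's top.
- stand: Fixed short steel rod stand with a two-prong hook. Origin: foot of the rod, on the bench. Base 200 x 130 x 12 from x -160 to 40; rod 16 thick, 278 high. Two round prongs 8 thick at y -32 and +32, tops at z 258, run from the rod's clamp to -x and turn up at x -112, tip tops at z 268. The guard's bar lies across both; with the guard's +y to the rod, its front is 18 mm nearer the rod than the bar.
- hook_seat (a point): Good seat for the handle: midway between the prongs, level with their tops, at (-75, 0, 258) mm in the stand's frame. A hanging handle's bar centre is 5 mm above this level; anywhere from 20 mm behind to 22 mm before it along the prongs will do.
- tensioner (a joint): Angle of the sprung idler arm about its pivot, rad. 0: upright, at rest; it grows as the arm is pushed back towards the tumbler's +x and stops at 0.56. The spring pushes back with about 5 N at the tab at 0 and 9 N at the stop. The pawl clicks over three ratchet teeth; let go, the arm would be caught at about 0.16, 0.29 or 0.42.
- tab (a point): Centre of the push tab atop the idler arm: dark steel plate 10 thick (x), 36 wide (y), 30 high (z). Arm upright: at (0, 21, 167) mm in the tumbler's frame, top at z 182. It swings with the arm about a pivot 137 mm away, along y at x 0, z 30 (at the stop the tab is at x 73, z 146). Push its -x face; on that side it is free above z 140, and the tab is the highest thing there.
- pawl (a joint): How far the sliding pawl on the idler arm is lifted, m: 0 when down on the smooth part or in a notch, about 0.005 on the tip of a tooth.
- barrel: Bystander: black rubber tumbler barrel standing on end, 124 across and 160 high. Origin: centre of its underside.
- heart_model: Bystander: red heart model on a white foot 100 square, 180 high. Origin: centre of its underside.
- rock_tray: Bystander: white tray of stones 170 x 110 x 30. Origin: centre of its underside.
- screwdriver: Bystander: screwdriver lying on the bench. Origin: under its middle.

How it is judged:
On the way, in this order (a step that is already met when the one before it is completed fails the run):
1. the guard hangs by its handle on both prongs, let go (contact force between guard and stand above 1.5 N and contact force between guard and the fingers below 0.1 N and contact force between guard and tumbler below 0.1 N and z of guard_handle in the frame of hook_seat between -0.002 and 0.012 m and x of guard_handle in the frame of hook_seat between -0.038 and 0.06 m and y of guard_handle in the frame of hook_seat between -0.03 and 0.03 m and angle between guard's own z axis and vertical below 0.3 rad and linear speed of guard below 0.08 m/s), for 0.3 s.
2. the idler arm is past the last click, the pawl down behind the third tooth (value of joint tensioner above 0.41 rad and value of joint pawl below 0.0015 m), for 0.1 s.
At the end, for the whole second after the job is handed in: The guard hangs at rest by its handle across both prongs (within 30 mm of midway, tilted less than 0.3 rad), touching neither robot nor tumbler; the idler arm is held by the robot, pushing with more than 3 N, at more than 0.48 rad (stop 0.56, last catch 0.42), with the pawl down (all of step 1 and value of joint tensioner above 0.48 rad and value of joint pawl below 0.002 m and contact force between any of the fingers, the arm and tensioner above 3 N and contact force between guard and tensioner below 0.1 N and contact force between guard and the arm below 0.1 N); the arm keeps its last pose, push and grip.
It fails at once if the idler arm forced with more than 60 N (contact force between any of the fingers, the arm and tensioner above 60 N).
It fails at once if a bystander moved by more than 30 mm (distance of any of barrel, heart_model, rock_tray, screwdriver from where it was at the start of the episode above 0.03 m).
It also fails if it takes over 56 s, if anything falls off the work surface, if the arm or the gripper's body presses on something with over 40 N, if the wrist force passes 120 N, or if a joint passes its speed limit or range.

ROBOT

A 7-joint arm with a two-finger parallel gripper is mounted at the origin on the work surface. World frame = base frame: x ahead of the robot, y to its left, z up, the work surface at z = 0. Lengths are in m, angles in rad, forces in N, time in s.
With the tool pointing down it reaches from about 0.4 to 0.925 m from the base axis. Payload 4.1 kg.
Tool frame: the origin (TCP) lies between the finger pads; the fingertips stand arm.nose_length ahead of it and the grasp point (between the pads) lies 8 mm behind it (arm.nose_length is the distance from the TCP to the fingertips, in m); z points along the fingers, y is the line along which they close (so a half turn about z gives the same grasp; the last joint's range is limited). The gripper opens to 85 mm and grips with 20 to 120 N. Pads are 22 mm wide; open, the fingers measure 114 mm over their backs; the gripper's body (76 mm by 85 mm) begins 54 mm behind the grasp point. The pads swing forward as they close: fully open they stand 13 mm farther back than shut.
Start: joints at [-1.313, 0.398, 0.045, 1.537, -0.019, 1.207, -0.051], TCP at [0.227, 0.609, 0.242] pointing down, gripper open.
Joint ranges: [-2.82, 2.82], [-0.49, 2.23], [-1.37, 1.46], [0, 2.46], [-1.36, 4.5], [0.23, 2], [-2.94, 2.94]. Speed limits (rad/s): [2.57, 2.57, 3.14, 3.14, 3.14, 3.14, 3.14].

INTERFACE

Orientations are given as a rotation vector (axis times angle).
In Python, from station import arm gives the robot as it stands. Calls block until the motion is done:
- arm.move_pose(position, orientation): joint-space move of the TCP to a pose.
- arm.servo_line(position, rate=0.15, attitude=None): straight line of the TCP; attitude=None keeps the orientation; rate is the mean speed in m/s.
- arm.goto_joints(angles): joint-space move.
- arm.set_gripper(opening, grasp_force=None): finger opening in m; grasp_force is the grip in N (None keeps the last); returns when the fingers have stopped.
- arm.sleep(seconds).
- arm.ik(position, orientation): joint angles nearest the present ones, or None.
- arm.camera(name): name is "scene" or "top" or "wrist"; returns a dict with "image" (400x640x3 uint8, red, green, blue), "depth" (400x640 float32, m along the optical axis (not along the pixel's ray), 0 where there is no reading), "fx", "fy", "cx", "cy" (pixels), "R" (3x3) and "t" (3): a world point X has camera coordinates R X + t. Camera axes: x right, y down, z forward; pixel columns grow to the right and rows downward; lengths in m; the calibration is good to about 2 mm. The wrist camera is an equidistant fisheye: a pixel r from the principal point sees the ray r / f radians off the axis. A picture is of the moment at which its call begins.
A pose or a line that the arm cannot do raises arm.IKError and nothing moves.
- arm.hand_in(): hands the job in; it is judged then, once.
Readings, each from a call of its own:
- arm.current_t(): time.
- arm.current_q(): joint angles.
- arm.current_joint_vel(): joint speeds.
- arm.current_joint_efforts(): joint torques, N m.
- arm.current_ee_pos(): TCP position.
- arm.current_orientation(): TCP orientation.
- arm.current_contact_force(): force on the tool from outside, world axes, zero at the start.
- arm.current_moment(): the same for the moment, N m.
- arm.current_grip_width(): finger opening in m.
- arm.current_grasp_force(): force on a finger pad.
Only numpy, scipy, OpenCV 4.12 (cv2) and the standard library are available. Lean on these libraries where they do the work, as an engineer would, in place of code of your own. Each camera call takes 0.05 s, during which the arm holds its last target. There are 200 camera calls.

## Working session

There is one attempt and no reset: what is moved stays moved. The work goes in short steps, each a Python script; the robot and the scene stay as the last script left them, time stands still between calls to the robot, and variables do not carry over. Pictures are saved under pics/ and viewed, at most 10 in all, crops included, and the job is handed in when it is done.

```bash
mkdir -p pics; ls; python3 - <<'E'
from station import arm
import cv2,numpy as np
for n in ["scene","top"]:
    c=arm.camera(n); np.savez(f"{n}0.npz",**c)
    cv2.imwrite(f"pics/{n}0.png",c["image"][:,:,::-1])
    print(n,c["fx"],c["cx"],c["cy"],c["R"].round(3).tolist(),c["t"])
    print((c["depth"]>0).mean())
print(arm.nose_length,arm.current_t(),arm.current_orientation())
E
```

```text
pics
scene 373.3670679801393 317.99166980604997 196.64215445582488 [[-0.745, 0.667, 0.013], [0.36, 0.419, -0.834], [-0.562, -0.616, -0.552]] [ 0.46131641 -0.03273158  1.51183512]
0.99611328125
top 515.1249173310059 311.92925124273575 200.31497334193347 [[-0.019, -1.0, -0.019], [-0.988, 0.021, -0.153], [0.154, 0.016, -0.988]] [-0.01450061  0.5979588   1.63917964]
0.99608984375
0.011 0.1 [-5.57247722e-01 -3.09158162e+00  2.80264642e-03]
```

View pics/top0.png

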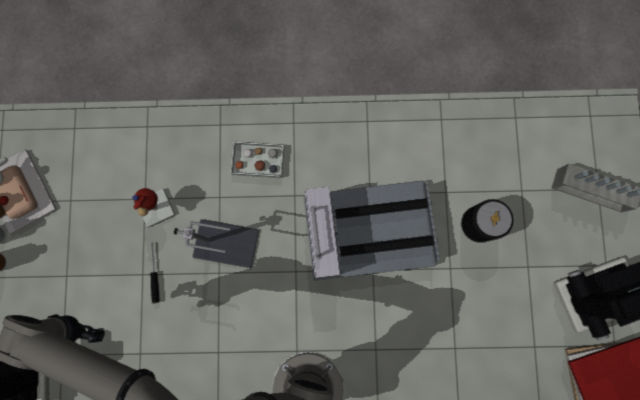

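View pics/scene0.png

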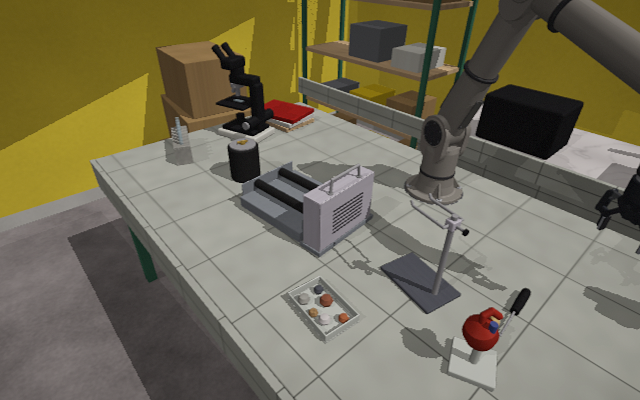

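The top view shows the guard at about (320,232) with its drive end to the left (+y). The stand's rod is at (185,232), and its prongs point right, toward the tumbler. The tray is at (260,158), the heart at (150,203), the screwdriver at (155,272) and the barrel at (488,220). Next I'll get positions from depth.

```bash
cat > h.py <<'E'
import numpy as np,cv2
def cloud(c):
    v,u=np.mgrid[0:400,0:640]; d=c["depth"]
    P=np.stack([(u-c["cx"])/c["fx"]*d,(v-c["cy"])/c["fy"]*d,d],-1)
    return (P-c["t"])@c["R"]
E
python3 - <<'E'
from h import *
for n in ["top","scene"]:
    c=np.load(n+"0.npz"); W=cloud(c); z=W[...,2]
    x,y=W[...,0],W[...,1]; ok=c["depth"]>0
    print(n,"bench z",np.median(z[ok&(x>.3)&(x<.9)&(y>-.6)&(y<.6)]))
    def rect(m,name):
        p=W[m]; 
        if len(p)<4: print(name,len(p));return
        r=cv2.minAreaRect(p[:,:2].astype(np.float32))
        print(name,len(p),np.array(r[0]).round(4),np.array(r[1]).round(3),round(r[2],2),"z",np.median(p[:,2]).round(4),"bbox",p.min(0).round(3),p.max(0).round(3))
    reg=(x>.3)&(x<.75)&(y>-.15)&(y<.12)
    rect(reg&(abs(z-.196)<.008),"guardtop")
    rect(reg&(z>.225)&(z<.26),"handle")
    sr=(x>.3)&(x<.62)&(y>.12)&(y<.45)
    rect(sr&(abs(z-.012)<.005),"base")
    rect(sr&(z>.235)&(z<.262),"prongs"); rect(sr&(z>.265)&(z<.32),"rodtop")
    rect((x>.35)&(x<.75)&(y>-.4)&(y<.0)&(abs(z-.052)<.01),"chassis")
    m=sr&(z>.235)&(z<.275)
    p=W[m]; print(p[p[:,1].argsort()][::max(1,len(p)//60)].round(3).tolist())
E
```

```text
top bench z 0.0020292401666794704
guardtop 1941 [ 0.4814 -0.0546] [0.262 0.072] 5.69 z 0.1961 bbox [ 0.348 -0.101  0.188] [ 0.615 -0.008  0.204]
handle 170 [ 0.4785 -0.0369] [0.138 0.01 ] 5.73 z 0.244 bbox [ 0.41  -0.047  0.23 ] [ 0.547 -0.026  0.252]
base 1969 [0.4601 0.2851] [0.318 0.328] 0.44 z 0.0112 bbox [0.3   0.122 0.007] [0.619 0.45  0.017]
prongs 281 [0.4708 0.2889] [0.157 0.072] 78.81 z 0.2574 bbox [0.423 0.206 0.245] [0.513 0.366 0.262]
rodtop 91 [0.4713 0.2871] [0.154 0.069] 77.97 z 0.2696 bbox [0.422 0.205 0.265] [0.508 0.362 0.285]
chassis 6034 [ 0.5013 -0.2486] [0.282 0.307] 5.65 z 0.0518 bbox [ 0.35  -0.4    0.042] [ 0.655 -0.085  0.062]
[[0.486, 0.205, 0.268], [0.489, 0.211, 0.265], [0.425, 0.217, 0.264], [0.424, 0.221, 0.273], [0.487, 0.224, 0.26], [0.49, 0.227, 0.258], [0.493, 0.23, 0.258], [0.494, 0.233, 0.258], [0.491, 0.235, 0.259], [0.494, 0.238, 0.258], [0.494, 0.242, 0.256], [0.494, 0.244, 0.259], [0.426, 0.248, 0.252], [0.431, 0.251, 0.264], [0.434, 0.254, 0.262], [0.434, 0.257, 0.259], [0.5, 0.261, 0.261], [0.434, 0.262, 0.262], [0.497, 0.267, 0.259], [0.43
[... 2458 characters left out ...]
, 0.317, 0.269], [0.496, 0.319, 0.262], [0.494, 0.32, 0.265], [0.513, 0.321, 0.255], [0.449, 0.322, 0.256], [0.501, 0.323, 0.258], [0.505, 0.324, 0.255], [0.5, 0.326, 0.256], [0.497, 0.327, 0.255], [0.494, 0.328, 0.243], [0.496, 0.329, 0.256], [0.484, 0.33, 0.275], [0.482, 0.331, 0.269], [0.495, 0.332, 0.263], [0.448, 0.332, 0.255], [0.453, 0.333, 0.255], [0.455, 0.334, 0.254], [0.485, 0.335, 0.248], [0.489, 0.335, 0.245], [0.492, 0.336, 0.25], [0.487, 0.337, 0.244], [0.473, 0.338, 0.262], [0.475, 0.339, 0.261], [0.483, 0.342, 0.258], [0.482, 0.347, 0.257], [0.491, 0.355, 0.257], [0.489, 0.36, 0.262], [0.495, 0.363, 0.255], [0.494, 0.364, 0.255], [0.485, 0.365, 0.251], [0.485, 0.367, 0.255]]
```

```bash
cat >> h.py <<'E'
from scipy.spatial.transform import Rotation as Ro
def down(yaw,flip=False):  # tool down, tool y along (-sin yaw, cos yaw)
    s=-1 if flip else 1
    y=s*np.array([-np.sin(yaw),np.cos(yaw),0]); z=np.array([0,0,-1.]); x=np.cross(y,z)
    return Ro.from_matrix(np.stack([x,y,z],1)).as_rotvec()
E
python3 - <<'E'
from station import arm
from h import *
g=np.radians(5.6); B=np.array([.4808,-.0357,.241])
p=arm.current_ee_pos(); 
for f in (0,1): print(f,arm.ik(B+[0,0,.1],down(g,f)))
q=[arm.ik(B+[0,0,.1],down(g,f)) for f in (0,1)]
q0=np.array(arm.current_q())
f=int(np.argmin([np.abs(np.array(k)-q0).max() if k is not None else 99 for k in q]))
print("flip",f)
arm.servo_line([p[0],p[1],.42],rate=.3)
arm.set_gripper(.05,60)
arm.move_pose(B+[0,0,.12],down(g,f))
arm.servo_line(B+[0,0,.03],rate=.15)
c=arm.camera("wrist"); cv2.imwrite("pics/w1.png",c["image"][:,:,::-1])
c=arm.camera("top"); cv2.imwrite("pics/t1.png",c["image"][130:330,150:450][:,:,::-1].repeat(2,0).repeat(2,1))
print(arm.current_t(),arm.current_ee_pos(),arm.current_q(),arm.current_contact_force())
E
```

```text
0 [-0.77772779  0.02401361  0.78502286  1.79053281 -0.01745983  1.3341064
  1.67978014]
1 [-0.9288517   0.02560463  0.94233084  1.79268339 -0.02130671  1.33390584
 -1.45473367]
flip 1
4.6 [ 0.4817131  -0.03567627  0.27212073] [-0.83368232  0.09455532  0.88231466  1.89920456 -0.07943041  1.18104289
 -1.39632055] [0.14755988 0.04194526 0.3356895 ]
```

View pics/w1.png

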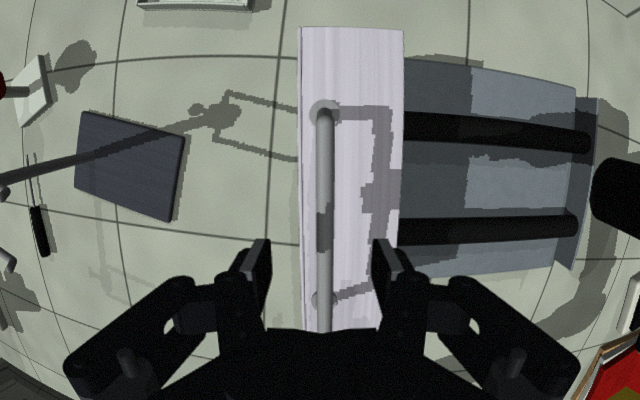

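The wrist view shows the bar at column 323 (rows 110–297), midway between the open fingers at columns 260 and 380. I'll descend, grip and lift.

```bash
python3 - <<'E'
from station import arm
from h import *
g=np.radians(5.6); B=np.array([.4808,-.0357,.241])
arm.servo_line(B-[0,0,.008],rate=.1); print(arm.current_contact_force())
arm.set_gripper(0.0,70)
print("grip",arm.current_grip_width(),arm.current_grasp_force(),arm.current_contact_force())
T=B-[0,0,.008]
arm.servo_line(T+[0,0,.042],rate=.08); print("lift",arm.current_contact_force(),arm.current_moment())
n=np.array([-np.sin(g),np.cos(g),0])
arm.servo_line(T+[0,0,.042]+.13*n,rate=.12)
print(arm.current_t(),arm.current_ee_pos(),arm.current_contact_force(),arm.current_grip_width())
for k in("top","scene"):
    c=arm.camera(k); np.savez(k+"2.npz",**c); cv2.imwrite(f"pics/{k}2.png",c["image"][:,:,::-1])
c=np.load("scene2.npz");W=cloud(c);x,y,z=np.moveaxis(W,-1,0)
m=(x>.3)&(x<.65)&(y<.18)&(y>-.05)&(abs(z-.24)<.008); p=W[m]; print(cv2.minAreaRect(p[:,:2].astype(np.float32)),np.median(p[:,2]))
E
```

```text
[-0.08211243  0.10422374 -0.68535426]
grip 0.00760960315352622 68.39781761169434 [ 0.25937073 -0.25325645  4.45372239]
lift [-0.39356138  0.81764995 -3.59473068] [0.00982006 0.04786718 0.00680087]
7.5083 [0.46823235 0.09258586 0.2750046 ] [ 0.85689525 -0.77218818 -2.9559431 ] 0.007626111080226013
((0.47078853845596313, 0.07563759386539459), (0.26704585552215576, 0.07591943442821503), 5.935245990753174) 0.23738889452347797
```

View pics/scene2.png

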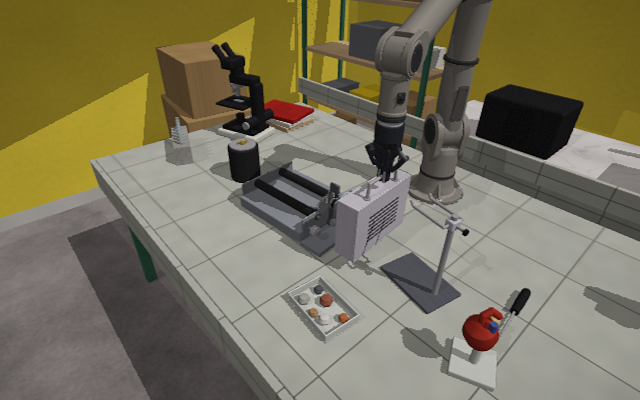

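The scene view shows the guard hanging level from the gripper at (370,215), with the drive exposed at (328,205). I'll carry it to the hook.

```bash
python3 - <<'E'
from station import arm
from h import *
y=np.radians(-11.2); d=np.array([np.cos(np.radians(78.8)),np.sin(np.radians(78.8)),0]); S=np.array([.4675,.2525,.275])
a=down(y,1)
arm.servo_line(S-.085*d,rate=.12,attitude=a)
c=arm.camera("top"); W=cloud(c); X,Y,Z=np.moveaxis(W,-1,0)
cv2.imwrite("pics/t3.png",c["image"][130:330,120:420][:,:,::-1].repeat(2,0).repeat(2,1))
print(arm.current_t(),arm.current_ee_pos(),arm.current_contact_force())
m=(X>.3)&(X<.65)&(Y<.3)&(Y>.05)&(abs(Z-.238)<.006);p=W[m];print(cv2.minAreaRect(p[:,:2].astype(np.float32)),np.median(p[:,2]))
E
```

```text
8.45 [0.45128286 0.16788841 0.27502341] [-0.09474571  0.07271182 -3.78938961]
((0.46313798427581787, 0.14697881042957306), (0.07214785367250443, 0.22593937814235687), 78.7036361694336) 0.23761815973932757
```

View pics/t3.png

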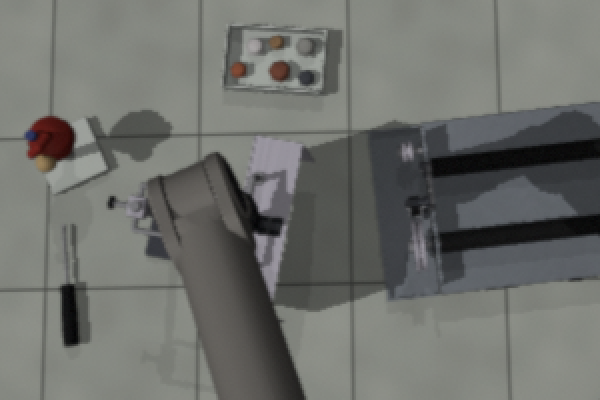

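The top view shows the guard (260–300, 140–300) just short of the prongs and square to them. The exposed drive is at about (420,210). I'll slide it in along the prongs and lower it.

```bash
python3 - <<'E'
from station import arm
from h import *
d=np.array([np.cos(np.radians(78.8)),np.sin(np.radians(78.8)),0]); S=np.array([.4675,.2525,.275])
for k in (-.045,0):
    arm.servo_line(S+k*d,rate=.08); f=arm.current_contact_force(); print(k,f)
    if np.hypot(f[0],f[1])>6: raise SystemExit("contact")
for z in (.262,.258,.256,.2545,.253):
    arm.servo_line([S[0],S[1],z],rate=.05); f=arm.current_contact_force(); print(z,f,arm.current_moment())
    if f[2]>-1: break
c=arm.camera("scene"); cv2.imwrite("pics/s4.png",c["image"][130:330,300:540][:,:,::-1].repeat(3,0).repeat(3,1))
print(arm.current_t())
E
```

```text
-0.045 [ 0.08019737  0.76289985 -3.1935236 ]
0 [-0.83452454 -0.18400668 -3.97853077]
0.262 [-0.14199126 -0.49639563 -4.33827707] [ 0.04989891 -0.01035408  0.00572308]
0.258 [-0.2575083  -0.9007144  -3.55116681] [ 0.02831514 -0.00277831  0.00534843]
0.256 [-0.08397886  0.13310366 -3.55354588] [-0.03300649 -0.00609594 -0.02162531]
0.2545 [-2.55296664 -0.91573008  1.62462387] [-0.19873517  0.33564677 -0.02122302]
11.025
```

View pics/s4.png

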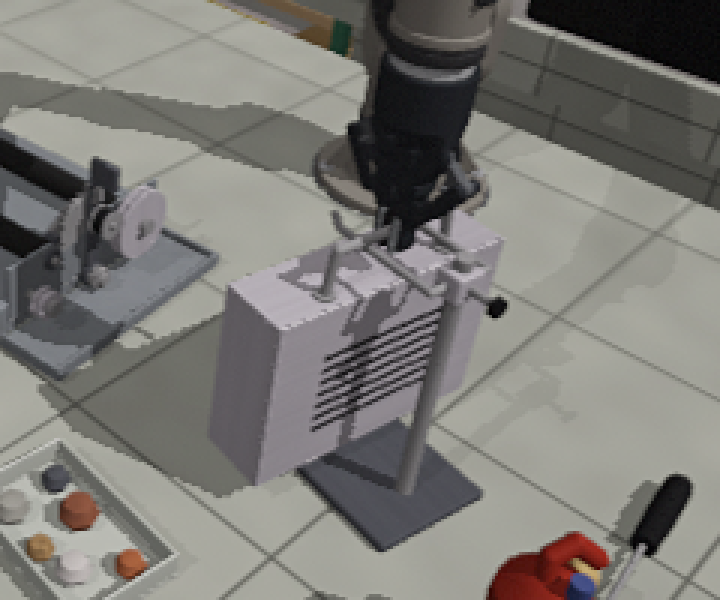

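The scene view shows the bar lying across both prongs at about (385,240), inside the upturned tips. I'll release and back off upward.

```bash
python3 - <<'E'
from station import arm
from h import *
arm.set_gripper(.045); print(arm.current_contact_force()); arm.sleep(.3)
p=arm.current_ee_pos(); arm.servo_line([p[0],p[1],.36],rate=.1)
arm.sleep(.3); print(arm.current_contact_force())
T={k:arm.camera(k) for k in("top","scene")}
for k in T: np.savez(k+"5.npz",**T[k])
c=T["scene"];W=cloud(c);X,Y,Z=np.moveaxis(W,-1,0)
m=(X>.3)&(X<.65)&(Y<.4)&(Y>.12)&(abs(Z-.217)<.008);p=W[m];print("guardtop",cv2.minAreaRect(p[:,:2].astype(np.float32)),np.median(p[:,2]))
for k in T:
    W=cloud(T[k]);X,Y,Z=np.moveaxis(W,-1,0)
    r=(X>.3)&(X<.65)&(Y<.04)&(Y>-.11)
    for n,lo,hi in(("tab",.155,.2),("quad",.125,.145),("ledge",.008,.018)):
        p=W[r&(Z>lo)&(Z<hi)]
        if len(p)>3: print(k,n,len(p),cv2.minAreaRect(p[:,:2].astype(np.float32)),"mean",p.mean(0).round(4),p[:,2].max())
print(arm.current_t())
cv2.imwrite("pics/s5.png",T["scene"]["image"][130:330,240:480][:,:,::-1].repeat(3,0).repeat(3,1))
E
```

```text
[ 0.05767638 -0.51142404  0.42555246]
[ 0.3720187   0.069992   -0.56631038]
guardtop ((0.4703212082386017, 0.26622986793518066), (0.1353866308927536, 0.26437121629714966), 78.77337646484375) 0.21738214253160762
top tab 50 ((0.48478907346725464, -0.07495354115962982), (0.01029516477137804, 0.03578793630003929), 5.918092250823975) mean [ 0.4839 -0.0748  0.1778] 0.1870350512299543
top quad 40 ((0.4732327461242676, -0.0804339125752449), (0.035156577825546265, 0.11247418820858002), 75.2000961303711) mean [ 0.4929 -0.0917  0.1329] 0.14073621461658434
top ledge 1365 ((0.47289812564849854, -0.026058591902256012), (0.3455570340156555, 0.1420448124408722), 5.247910976409912) mean [ 0.4804 -0.0479  0.0125] 0.017937283792357928
scene tab 93 ((0.4884176552295685, -0.07343678176403046), (0.014942500740289688, 0.038782428950071335), 13.13996696472168) mean [ 0.4896 -0.0717  0.1708] 0.18451352169438553
scene quad 57 ((0.4980459213256836, -0.08452633023262024), (0.026676122099161148, 0.0584365613758564), 48.52976608276367) mean [ 0.5005 -0.0892  0.1335] 0.1445173384500566
scene ledge 1192 ((0.4853985905647278, -0.06171184778213501), (0.2858119606971741, 0.11143419146537781), 4.289172172546387) mean [ 0.4953 -0.0515  0.0124] 0.017997690649832046
13.375
```

View pics/s5.png

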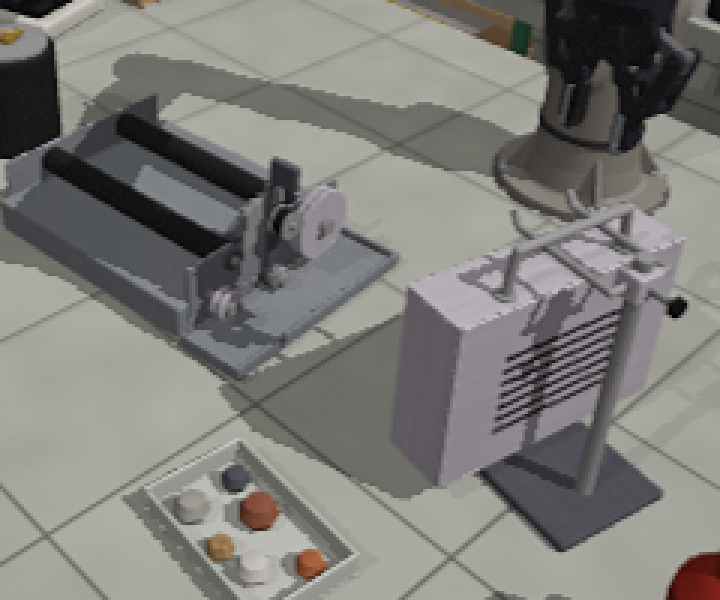

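The scene view shows the guard hanging squarely on both prongs (bar at about (570,240)), let go. The idler tab is free and upright at about (285,170). Next I'll push the tab with closed fingers.

```bash
python3 - <<'E'
from station import arm
from h import *
g=np.radians(5.7); n=np.array([np.cos(g),np.sin(g),0]); T0=np.array([.4865,-.0742,0])
arm.set_gripper(0.0,20)
a=down(g,1)
s=T0-.048*n
arm.move_pose(s+[0,0,.30],a)
arm.servo_line(s+[0,0,.169],rate=.12)
print(arm.current_t(),arm.current_ee_pos(),arm.current_contact_force())
f0=np.array(arm.current_contact_force())
k=-.03
while k<-.006:
    arm.servo_line(T0+k*n+[0,0,.169],rate=.04)
    f=-(np.array(arm.current_contact_force())-f0)@n; print(round(k,4),f.round(2))
    if f>3: break
    k+=.002
c=arm.camera("top"); cv2.imwrite("pics/t6.png",c["image"][150:300,270:470][:,:,::-1].repeat(4,0).repeat(4,1))
np.save("f0.npy",f0);print(arm.current_t())
E
```

```text
16.3917 [ 0.43933488 -0.07899936  0.16958786] [0.11153111 0.64387593 0.21547056]
-0.03 0.07
-0.028 -0.66
-0.026 0.35
-0.024 0.58
-0.022 -0.23
-0.02 -0.01
-0.018 0.75
-0.016 0.89
-0.014 5.09
19.0417
```

View pics/t6.png

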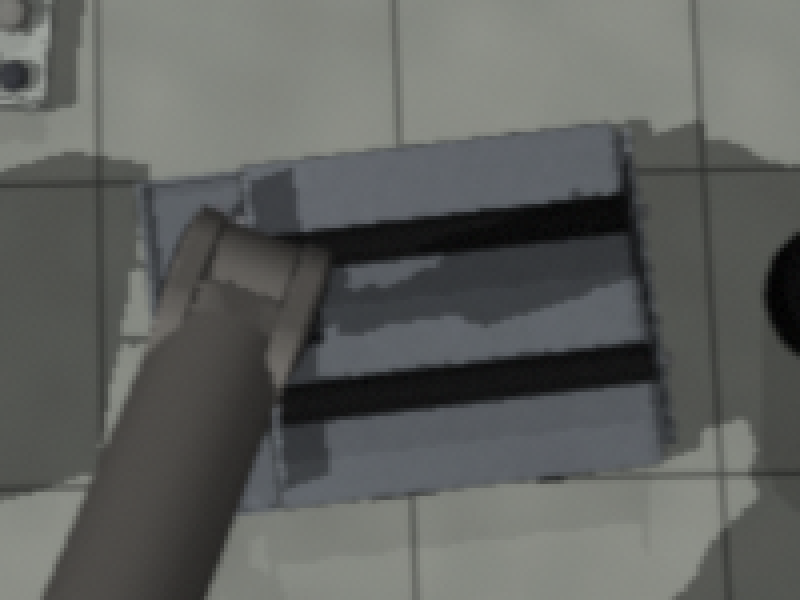

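The top view shows the wrist over the drive and hides the tab, but force contact came at k = -14 mm, within 2 mm of the prediction. I'll push back along the arc while watching the force.

```bash
python3 - <<'E'
from station import arm
from h import *
g=np.radians(5.7); n=np.array([np.cos(g),np.sin(g),0]); T0=np.array([.4865,-.0742,0]); f0=np.load("f0.npy")
k0=-.0148; hist=[]
ths=np.r_[np.arange(.06,.46,.04),np.arange(.46,.62,.012)]
for th in ths:
    k=k0+.005+.137*np.sin(th)-.005/np.cos(th); z=.169-.0685*(1-np.cos(th))
    arm.servo_line(T0+k*n+[0,0,z],rate=.04)
    F=np.array(arm.current_contact_force())-f0; f=-F@n; print(round(th,3),round(k,4),f.round(2),F.round(1),arm.current_t())
    if f>17: break
arm.sleep(.3)
for _ in range(3): arm.sleep(.1); print((np.array(arm.current_contact_force())-f0).round(2), arm.current_ee_pos())
c=arm.camera("scene"); np.savez("scene7.npz",**c); cv2.imwrite("pics/s7.png",c["image"][130:280,250:450][:,:,::-1].repeat(4,0).repeat(4,1))
E
```

```text
0.06 -0.0066 6.94 [-6.9 -1.   3.5] 19.375
0.1 -0.0011 8.86 [-8.8 -0.8  5.8] 19.6583
0.14 0.0043 2.81 [-2.6 -2.3 -1.3] 19.9417
0.18 0.0096 6.88 [-6.7 -1.9  1.9] 20.225
0.22 0.015 8.51 [-8.5 -1.   2. ] 20.5083
0.26 0.0202 5.08 [-5.  -1.1 -2.6] 20.7917
0.3 0.0255 7.14 [-7.  -2.1  0.1] 21.075
0.34 0.0306 9.19 [-9.1 -1.6 -1. ] 21.3583
0.38 0.0356 10.47 [-10.3  -2.4  -1.1] 21.6333
0.42 0.0406 6.28 [-6.2 -1.3 -1.7] 21.9083
0.46 0.0454 8.77 [-8.6 -2.2  0.5] 22.1833
0.472 0.0469 8.38 [-8.3 -1.7 -0.5] 22.4333
0.484 0.0483 10.12 [-10.1  -0.7  -1.1] 22.6833
0.496 0.0497 9.5 [-9.4 -1.2 -0.7] 22.9333
0.508 0.0511 10.37 [-10.3  -1.7  -1.6] 23.1833
0.52 0.0525 10.19 [-10.1  -1.7  -1.6] 23.4333
0.532 0.0539 10.22 [-10.1  -2.   -1.8] 23.6833
0.544 0.0553 10.46 [-10.4  -1.5  -0.9] 23.9333
0.556 0.0566 10.12 [-9.9 -2.5 -1.9] 24.1833
0.568 0.058 10.99 [-10.9  -1.1  -2.1] 24.4333
0.58 0.0593 11.0 [-10.8  -2.9  -0.4] 24.6833
0.592 0.0606 11.98 [-11.9  -1.6  -1.5] 24.9333
0.604 0.0619 10.59 [-10.4  -2.5  -0.3] 25.1833
0.616 0.0632 14.15 [-14.1  -0.9   2.3] 25.4333
[-14.54  -1.6    2.83] [ 0.54303141 -0.06833679  0.15440654]
[-14.57  -1.62   2.76] [ 0.54300158 -0.06836739  0.15439722]
[-14.86  -2.24   2.36] [ 0.54301759 -0.06832848  0.15439961]
```

View pics/s7.png

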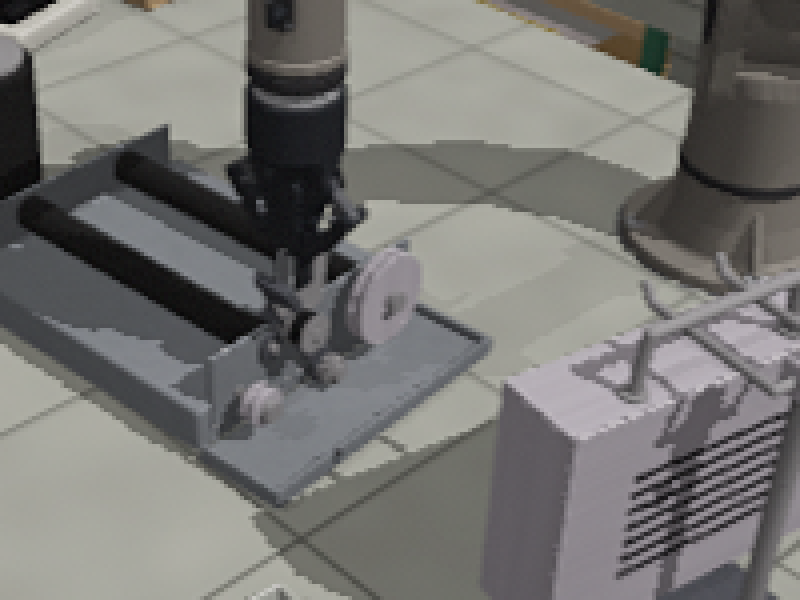

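The scene view shows the idler arm tilted fully over, with the fingers behind its tab (about (285,285)) and the guard still hanging. The force trace shows three clicks, then a firm rise to about 14.5 N at the stop. I'll hand it in.

```bash
python3 -c "
from station import arm
print(arm.current_t(),arm.current_contact_force()); print(arm.hand_in())"
```

```text
26.0833 [-14.346073    -0.93018741   2.63949316]
the job is handed in; nothing more can be done
None
```

I handed the job in at 26 s: the guard hangs by its handle on both prongs, and the gripper is holding the idler arm back on its stop with about 14 N, past all three clicks; the other items were not touched. No verdict came back.

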